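# Let the copy stand's glass down onto the open book

### The job

The glass of the book copy stand is held up by its ratchet. Throw the holding pawl right over so it stays clear, wind the crank backwards to ease the glass down onto the open book until it presses the pages flat, with its springs partly taken up but never driven to their stops or crushing the book, then let the pawl back onto the ratchet wheel. Do not force the crank against the pawl, do not touch the glass or its carriage, and leave the small things lying on the baseboard where they are.

Things in the scene. Friction and masses are not known exactly. Their poses are not given: they have to be found in the camera images.
- stand: book copy stand, fixed: grey baseboard 370 x 400 mm, 18 mm thick, with column and gear head at its far end. Origin on the table under the crank shaft, which runs along stand y, 160 mm up. Stand x points away from the robot (the book lies at x -165 mm), y to the left (crank side), z up. Gear head cheeks reach y +-34 mm, 218 mm up; the rack bar rises between them to 275 mm. A brake holds the shaft where it is left.
- shaft_turn (a joint): angle of the shaft, rad. +, forwards: top goes to stand +x, glass rises, pawl clicks (9 to 12 N at the crank). -, backwards: top comes to stand -x, glass goes down, 30 mm per rad, only with the pawl lifted (under 3 N at the crank while the glass hangs; each newton on the book adds 0.3 N). At 0 the crank arm leans 0.5 rad from upright to stand +x; starts at -0.05 to 0.3; range -1.5 to 0.6
- shaft (a point): point on the axis of the crank shaft, level with the middle of the crank handle (stand x 0, y +150 mm, 160 mm up); axes as the stand's
- crank_grip (a point): middle of the crank handle: a wooden sleeve 24 mm in diameter, 80 mm long, lying along stand y, 100 mm from the shaft axis, free to revolve on its pin. The flat crank arm is 55 mm inboard (stand -y) of this point
- pawl_turn (a joint): angle of the holding pawl, rad. 0: nose at the root of the teeth, holding the wheel against turning backwards; about 0.17 on the crest of a tooth. + lifts it: the knob swings up and over towards the robot (stand -x). Let go below about 0.6 it falls back onto the wheel by its own weight; thrown to its stop at 1.75 it stays clear
- pawl_pivot (a point): point on the pawl's hinge axis (along stand y), in the plane of pawl and ratchet wheel: stand x -55 mm, y -85 mm, 205 mm up; axes as the stand's
- pawl_knob (a point): centre of the pawl's black finger knob: a disc 24 mm in diameter, 16 mm thick (faces to stand +-y), on an arm 8 mm thick, 55 mm from the pivot. At pawl angle a it lies at 45 degrees + a from stand +x, turning up and over to stand -x
- pawl: the holding pawl: steel bar 49 mm long with a round nose, 6 mm across, that drops between the teeth, and the knob's arm; origin on the pawl's hinge axis, turns with pawl_turn
- wheel: the shaft with crank and steel ratchet wheel; the ratchet is 92 mm across, 14 mm thick, with 16 saw teeth, its centre at stand y -85 mm; origin on the shaft axis at stand y 0, turns with shaft_turn
- carriage: rack bar and T-shaped aluminium arm that carry the glass up and down with the wheel; origin at the height of the arm, above the stand's origin
- glass: glass sheet in an aluminium frame, 200 x 270 mm, 0.7 to 1.0 kg; origin at the centre of its underside, starts 9 to 45 mm above the pages. It hangs level from the carriage on two spring posts: set on the book it first loses its weight, then beyond 3 N more the springs give 1 mm per 8 N, 6 mm to their stops. Right: 12 to 40 N on the book (up to 3.5 mm of spring); over 45 N is too hard
- book: thick open book of ruled tables on the baseboard under the glass, 164 x 234 mm, does not slide; origin at the centre of its underside. The height of its pages over the baseboard differs from day to day, 23 to 45 mm, and is not given: feel for it
- eraser: white eraser, 45 x 20 x 13 mm, on the baseboard by the right edge; origin under its centre
- weight: small brass paperweight, 38 mm across, 34 mm high, on the baseboard by the left edge; origin under its centre
- loupe: black loupe, 42 mm across, 26 mm high, on the baseboard by the right edge; origin under its centre

How it is judged (in metres and radians):
On the way, in this order (a step that is already met when the one before it is completed fails the run):
1. the pawl is thrown over clear of the wheel, with the glass still up off the book (value of joint pawl_turn above 1.5 rad and contact force between glass and book below 1 N), for 0.2 s.
2. with the pawl still clear, the glass presses on the book with more than 12 N (value of joint pawl_turn above 1.4 rad and contact force between glass and book above 12 N), for 0.2 s.
At the end, for the whole second after the job is handed in: The pawl lies back on the ratchet wheel (joint below 0.28 rad), the wheel is at rest, and the glass presses on the book with 12 to 40 N (value of joint pawl_turn below 0.28 rad and contact force between glass and book between 12 and 40 N and velocity of joint shaft_turn between -0.05 and 0.05 rad/s); the robot touches nothing.
It fails at once if the glass is driven onto the book with more than 45 N (contact force between glass and book above 45 N).
It fails at once if the ratchet wheel is forced against the pawl with more than 60 N (contact force between wheel and pawl above 60 N).
It fails at once if the robot pushes on the glass frame or its carriage with more than 3 N (contact force between any of the arm, the fingers and glass above 3 N or contact force between any of the arm, the fingers and carriage above 3 N).
It fails at once if a small thing on the baseboard is moved by more than 30 mm (distance of any of eraser, weight, loupe from where it was at the start of the episode above 0.03 m).
It also fails if it takes over 72 s, if anything falls off the work surface, if the arm or the gripper's body presses on something with over 40 N, if the wrist force passes 120 N, or if a joint passes its speed limit or range.

### The arm

A 6-joint arm with a two-finger parallel gripper is mounted at the origin on the work surface. World frame = base frame: x ahead of the robot, y to its left, z up, the work surface at z = 0. Lengths are in mm, angles in rad, forces in N, time in s.
With the tool pointing down it reaches from about 400 to 925 mm from the base axis. Payload 12.5 kg.
Tool frame: the origin (TCP) lies between the finger pads; the fingertips stand 25 mm ahead of it and the grasp point (between the pads) lies 6 mm ahead of it; z points along the fingers, y is the line along which they close (so a half turn about z gives the same grasp; the last joint's range is limited). The gripper opens to 95 mm and grips with 3 to 60 N. Pads are 20 mm wide; open, the fingers measure 119 mm over their backs; the gripper's body (75 mm by 180 mm) begins 59 mm behind the grasp point.
Start: joints at [1.211, 0.491, 1.559, -0, 1.092, -0.106], TCP at [156.909, 604.999, 239.661] pointing down, gripper open.
Joint ranges: [-3.1, 3.1], [-0.84, 2.19], [0.05, 2.79], [-1.13, 4.28], [0.06, 2.93], [-2.69, 2.69]. Speed limits (rad/s): [2.22, 2.22, 2.79, 3.14, 3.14, 3.14].

### API

Orientations are given as [roll, pitch, yaw] about the fixed x, y, z axes, in that order (R = Rz(yaw) Ry(pitch) Rx(roll)).
In Python, from cell import state, read_camera, job_done, cut_out gives the robot as it stands. The module is installed in compiled form; this text tells all that it offers.
- The arm moves only by the tool jog_arm, never from a script. Its argument "motion" is a list of rows, each a list of 2 entries, a list of its own where there are three numbers: the shift along the tool's x, y, z in mm, then the turn about the tool's z in rad. A call has 1 to 5 rows; each row is the pose to reach, as a shift and turn from the pose commanded when the call began, along the tool's axes at that moment; what a row does not reach only later rows make up. A row lasts 1/10 s, in which the tool goes at most 50 mm and 8.59 degrees, less where a joint would pass 70% of its speed; a pose out of reach is approached as far as the arm can. A call with a gripper value outside its range is refused whole. "grip" is the closure, from 0 (fully open) to 1 (shut), set as the call begins (left out, the last holds). The fingers move at their own pace and stop on an object; the grip force is fixed at half the most. Time passes only in rows, so rows that repeat a pose let the fingers close. It gives the time, the measured TCP pose, the force, the opening and the grip force at its end, in the units of the state.
- state(): the state, without advancing time (a new reading comes with each control period).
- read_camera(name): name is "scene" or "top" or "wrist"; returns a dict with "img" (420x560x3 uint8, blue, green, red), "vertical_fov" (degrees; the focal length in pixels is half the picture's height over the tangent of half this angle, whatever the lens; pixels are square), "cx", "cy" (the principal point, pixels), "extrinsics" (4x4, takes a point from camera to world coordinates). Camera axes: x right, y up, looking along -z (the intrinsics and any distortion apply to the point x, -y, -z); pixel columns grow to the right and rows downward; lengths in mm; the calibration is good to about 2 mm. The wrist camera is an equidistant fisheye: a pixel r from the principal point sees the ray r / f radians off the axis. A picture is of the moment at which its call begins. There is no depth.
- job_done(): hands the job in; it is judged then, once.
Trained networks look in a picture, given as the dict that the camera call returned (one of the last four; its "shot" number tells which), for a name from the list of things; names that differ only in an ending like _2 or _b are one class to them, and where a whole thing is asked for, a point or a joint stands for the part that bears it (a point fixed in the world has none). Each returns a list of dicts, best first, with "p" (0 to 1); they miss things now and then, are a little off and sometimes report something else, mostly with a low value. They report only what shows in the picture. A call takes as long as a camera call.
- cut_out(name, picture): "region" (420x560 bool, what is visible of it) and "box" ([left, top, right, bottom] in pixels, round what is visible of it).
The state is a dict: "t": time; "joints": joint angles; "qvel": joint speeds; "tau": joint torques, N m; "eef_pos": TCP position; "tcp_rot": TCP orientation; "ft_force": force on the tool from outside, world axes, zero at the start; "moment": the same for the moment, N m; "opening": opening from 0.0 (shut) to 1.0 (fully open); "grip_force": force on a finger pad.
Only numpy, scipy, OpenCV 4.12 (cv2) and the standard library are available. Lean on these libraries where they do the work, as an engineer would, in place of code of your own. Each camera call takes 0.05 s, during which the arm holds its last target. There are 200 camera calls.

## Working session

There is one attempt and no reset: what is moved stays moved. The work goes in short steps, Python scripts to look and compute and a tool call to move; the robot and the scene stay as the last step left them, time stands still between calls to the robot, and variables do not carry over. Pictures are saved under pics/ and viewed, at most 10 in all, crops included, and the job is handed in when it is done.

Besides the shell and the picture viewer there is one more tool, called after "Call:" by a JSON object that holds its "method" and its "body". jog_arm: Moves the arm, as the interface text tells. Its arguments: {"type":"object","properties":{"motion":{"type":"array"},"grip":{"type":"number"}},"required":["motion"]}

```bash
mkdir -p pics; cat > h.py <<'E'
import numpy as np, cv2
from cell import state, read_camera, job_done, cut_out
E
python3 - <<'E'
from h import *
print(state())
for n in ("scene","top"):
    p=read_camera(n); cv2.imwrite(f"pics/{n}0.png",p["img"]); print(n,p["vertical_fov"],p["cx"],p["cy"],p["extrinsics"].tolist() if hasattr(p["extrinsics"],"tolist") else p["extrinsics"])
    for t in ("pawl_knob","crank_grip","pawl","wheel","glass","book","eraser","weight","loupe","stand","carriage"):
        for r in cut_out(t,p)[:1]:
            m=r["region"]; ys,xs=np.nonzero(m); print(t,round(r["p"],2),r["box"],xs.mean().round(1),ys.mean().round(1))
E
```

```text
{'t': 0.0, 'joints': array([ 1.21139838e+00,  4.91566125e-01,  1.55946262e+00,  2.42725510e-05,
        1.09167616e+00, -1.05589587e-01]), 'qvel': array([-4.44327492e-04,  1.20050921e-04, -2.39272625e-04, -9.09174344e-05,
       -1.90915513e-03, -7.95617412e-04]), 'tau': array([-1.55176684e-03, -6.12601376e+01, -2.58173543e+01,  6.92364480e-02,
        4.81597404e-02, -8.17118575e-05]), 'eef_pos': array([156.82277572, 604.78251427, 239.05311469]), 'tcp_rot': array([-3.14048887e+00, -1.38630800e-04,  2.88777301e+00]), 'ft_force': array([-0.08413931, -0.34977808, -0.40989715]), 'moment': array([-0.00757997, -0.01178913, -0.00528064]), 'grip_force': 0.0, 'opening': 0.9983142151145942}
scene 52.14582739797313 278.6002130961367 216.530197718401 [[-0.3649615392041842, -0.5887979864341754, 0.7211934595327202, 1105.8658071995787], [0.931022370607061, -0.23026976572333677, 0.283148689601291, 233.69714789756705], [-0.00064832933091324, 0.7747856259409955, 0.6322237052691859, 697.0136612983199], [0.0, 0.0, 0.0, 1.0]]
pawl_knob 0.65 [192.8, 182.5, 216.7, 213.3] 205.0 195.6
crank_grip 0.73 [280.7
[... 569 characters left out ...]
 0.022536783318614344, -0.00016014029867478756, -39.89282373033096], [0.003448008258340986, 0.1599700119720969, 0.9871158526275917, 978.5230095267568], [0.0, 0.0, 0.0, 1.0]]
pawl_knob 0.93 [326.7, 135.8, 341.3, 176.3] 334.3 157.1
crank_grip 0.59 [167.1, 84.9, 224.8, 98.9] 194.0 89.8
pawl 0.81 [326.8, 136.1, 342.3, 177.8] 334.6 155.5
wheel 0.83 [166.6, 82.2, 336.1, 167.1] 248.3 121.8
glass 0.92 [204.2, 188.0, 352.4, 299.6] 278.6 245.2
eraser 0.75 [358.5, 261.1, 368.3, 283.7] 361.8 273.2
weight 0.82 [187.9, 206.3, 207.5, 228.1] 197.6 217.5
loupe 0.82 [355.9, 195.3, 375.6, 213.4] 365.4 203.8
stand 0.53 [164.4, 83.7, 223.7, 100.0] 194.9 90.2
carriage 0.93 [204.5, 141.9, 351.8, 298.6] 279.0 240.6
```

View pics/scene0.png

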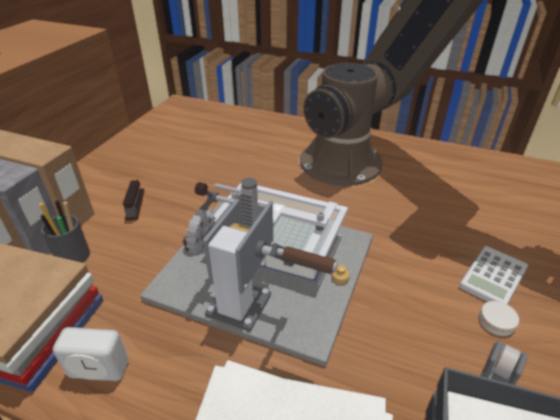

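View pics/top0.png

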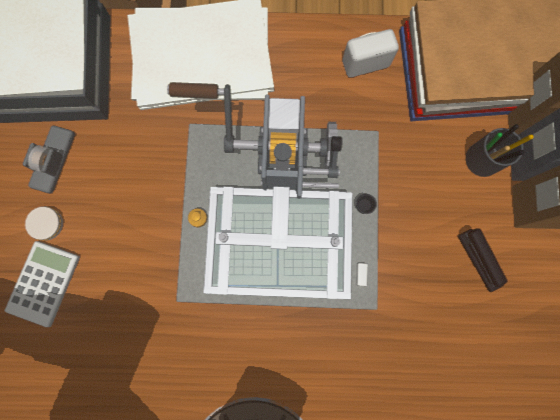

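The scene view shows the knob at about (202,188) and the handle at (308,259). The top view has the knob at (335,143), the handle at (193,90), and the board corners at (189,125), (378,129), (177,301) and (379,308). Next I'll fit the stand pose from these.

```bash
cat >> h.py <<'E'
from scipy.optimize import least_squares
def proj(p,X):
    E=np.array(p["extrinsics"]);c=E[:3,:3].T@(np.array(X)-E[:3,3]);f=210/np.tan(np.radians(p["vertical_fov"])/2)
    return np.array([p["cx"]+f*c[0]/-c[2],p["cy"]+f*-c[1]/-c[2]])
def tri(pp): return least_squares(lambda X:np.concatenate([proj(p,X)-uv for p,uv in pp]),[500,0,150])
def S2W(s,v): # s=[X,Y,yaw]
    c,d=np.cos(s[2]),np.sin(s[2]); return np.array([s[0]+c*v[0]-d*v[1],s[1]+d*v[0]+c*v[1],v[2]])
def grip(th): a=.5+th; return [100*np.sin(a),150,160+100*np.cos(a)]
def knob(a): b=np.pi/4+a; return [-55+55*np.cos(b),-85,205+55*np.sin(b)]
E
python3 - <<'E'
from h import *
s=read_camera("scene");t=read_camera("top")
for n,a,b in (("knob",(202,188),(335.5,143)),("grip",(308,259.5),(193,90))):
    r=tri([(s,a),(t,b)]);print(n,r.x.round(1),r.fun.round(1))
C=[(t,(189,125),1,1),(t,(378,129),1,-1),(t,(177,301),-1,1),(t,(379,308),-1,-1),(s,(149,296),1,-1),(s,(328,345),1,1),(s,(372,235),-1,1)]
def res(q):
    o=[]
    for p,uv,i,j in C: o.append(proj(p,S2W(q,[q[5]+i*q[6],q[7]+j*q[8],18]))-uv)
    for p,uv in ((s,(202,188)),(t,(335.5,143))): o.append(proj(p,S2W(q,knob(q[4])))-uv)
    for p,uv in ((s,(308,259.5)),(t,(193,90))): o.append(proj(p,S2W(q,grip(q[3])))-uv)
    return np.concatenate(o+[[ (q[6]-185)*5,(q[8]-200)*5]]) 
for a,b in ((185,200),(200,185)):
    def rr(q): x=res(q); x[-2]=(q[6]-a)*3;x[-1]=(q[8]-b)*3; return x
    r=least_squares(rr,[600,-50,0,.1,.05,-100,a,0,b],x_scale=[10,10,.1,.1,.1,10,10,10,10],loss="soft_l1");print(r.cost,r.x.round(3),rr(r.x).round(1))
q=r.x
E
```

```text
knob [ 570.1 -125.8  249.4] [-0.7 -0.1 -0.6  0.3]
grip [659.6 106.3 236.1] [ 0.1 -0.   0.1 -0. ]
30.720619088814676 [ 5.93243e+02 -4.24310e+01 -5.00000e-03  2.13000e-01  1.53000e-01
 -1.02680e+02  1.84712e+02 -3.20000e-02  1.99969e+02] [ -1.5  -0.8  -0.3   0.4  -0.4   2.1  -0.3   0.7 -10.5   0.1  -1.   15.7
  -0.4  -2.4  -1.5  -0.2   0.4   0.1   0.7   0.3  -0.5   0.2  -0.9  -0.1]
85.95291781519325 [ 5.93267e+02 -4.24460e+01 -5.00000e-03  2.14000e-01  1.54000e-01
 -1.17509e+02  1.99457e+02  9.98900e+00  1.85297e+02] [  0.7  -0.7 -12.1   0.1   1.2  17.5 -12.6  15.6  -0.3   3.6  -3.4  14.7
   0.2 -10.3  -1.5  -0.2   0.4   0.1   0.7   0.3  -0.5   0.2  -1.6   0.9]
```

Call:
{"method": "jog_arm", "body": {"motion": [[[-29,-30,-8],0],[[-58,-60,-16],0],[[-87,-90,-24],0],[[-116,-120,-30],0],[[-146,-151,-30],0]], "grip": 0.55}}

```text
t: 1.8
eef_pos: [260.9, 421.0, 270.5]
tcp_rot: [3.14, 0.001, 2.888]
ft_force: [1.1, 0.1, 0.7]
opening: 0.638
grip_force: 0.0
```

Call:
{"method": "jog_arm", "body": {"motion": [[[-29,-30,-8],0],[[-58,-60,-16],0],[[-87,-90,-24],0],[[-116,-120,-30],0],[[-146,-151,-30],0]]}}

```text
t: 2.3
eef_pos: [364.4, 238.0, 300.6]
tcp_rot: [3.14, 0.001, 2.888]
ft_force: [0.0, 0.1, 1.1]
opening: 0.45
grip_force: 0.0
```

Call:
{"method": "jog_arm", "body": {"motion": [[[-29,-30,-8],0],[[-58,-60,-16],0],[[-87,-90,-24],0],[[-116,-120,-30],0],[[-146,-151,-30],0]]}}

```text
t: 2.8
eef_pos: [467.9, 54.9, 330.6]
tcp_rot: [3.141, 0.002, 2.888]
ft_force: [0.2, 1.0, -0.5]
opening: 0.447
grip_force: 0.0
```

Call:
{"method": "jog_arm", "body": {"motion": [[[-29,-30,-2],0],[[-58,-60,-5],0],[[-87,-90,-8],0],[[-116,-120,-10],0],[[-146,-151,-10],0]]}}

```text
t: 3.3
eef_pos: [571.2, -127.9, 340.0]
tcp_rot: [3.141, 0.001, 2.888]
ft_force: [0.2, 0.0, 1.0]
opening: 0.454
grip_force: 0.0
```

Call:
{"method": "jog_arm", "body": {"motion": [[[0,0,0],-0.13],[[0,0,0],-0.254],[[0,0,0],-0.254],[[0,0,0],-0.254]]}}

```text
t: 3.7
eef_pos: [570.5, -126.2, 339.7]
tcp_rot: [3.142, 0.0, 3.138]
ft_force: [0.5, 0.2, 0.8]
opening: 0.45
grip_force: 0.0
```

```bash
python3 - <<'E'
from h import *
w=read_camera("wrist");cv2.imwrite("pics/w1.png",w["img"]);print(state()["eef_pos"],state()["tcp_rot"],state()["opening"],w["vertical_fov"],w["cx"],w["cy"],np.array(w["extrinsics"]).round(3).tolist())
for n in ("pawl_knob","pawl","wheel"):
  for r in cut_out(n,w)[:2]: print(n,r["p"],r["box"])
E
```

```text
[ 570.48644467 -126.08194686  339.73325804] [3.14152676e+00 1.80148324e-04 3.13869549e+00] 0.44819250062288357 65.70646984690485 275.4425369449638 208.41623815234445 [[0.004, -0.966, -0.258, 497.093], [1.0, 0.004, 0.0, -126.43], [0.001, -0.258, 0.966, 484.922], [0.0, 0.0, 0.0, 1.0]]
pawl_knob 0.86 [262.8, 152.3, 285.8, 233.9]
pawl 0.67 [264.3, 152.8, 286.5, 235.5]
wheel 0.87 [268.8, 184.8, 470.1, 311.7]
wheel 0.25 [231.7, 0.0, 444.6, 153.4]
```

View pics/w1.png

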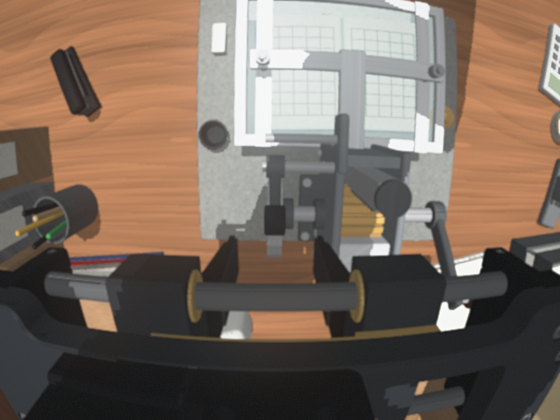

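```bash
cat >> h.py <<'E'
def fish(p,X):
    E=np.array(p["extrinsics"]);c=E[:3,:3].T@(np.array(X)-E[:3,3]);f=210/np.tan(np.radians(p["vertical_fov"])/2)
    v=np.array([c[0],-c[1]]);r=np.hypot(*v);a=np.arctan2(r,-c[2]);return np.array([p["cx"],p["cy"]])+v/r*f*a
E
python3 - <<'E'
from h import *
w=read_camera("wrist");s=[593.2,-42.4,-.005]
for a in (0,.15): print(a,fish(w,S2W(s,knob(a))),S2W(s,knob(a)))
print(fish(w,S2W(s,[-55,-85,205])),fish(w,S2W(s,[0,-85,160])))
E
```

```text
0 [274.2404126  227.18829523] [ 576.6660761  -127.3183922   243.89087297]
0.15 [274.24115097 221.59132331] [ 570.4176722  -127.28714992  249.26594981]
[274.49145927 170.44944948] [274.42963589 216.63457655]
```

The wrist view has the knob at (275,220), centred between the fingers and matching the prediction, so I'll descend and grip it.

Call:
{"method": "jog_arm", "body": {"motion": [[[0,-1,30],0],[[0,-1,60],0],[[0,-1,76],0],[[0,-1,84],0],[[0,-1,84],0]]}}

```text
t: 4.45
eef_pos: [570.4, -127.2, 255.0]
tcp_rot: [3.141, -0.001, 3.141]
ft_force: [0.9, -1.2, 1.0]
opening: 0.45
grip_force: 0.0
```

Call:
{"method": "jog_arm", "body": {"motion": [[[0,0,0],0],[[0,0,0],0],[[0,0,0],0],[[0,0,0],0],[[0,0,0],0]], "grip": 0.9}}

```text
t: 4.95
eef_pos: [570.7, -127.0, 256.1]
tcp_rot: [3.141, 0.001, 3.141]
ft_force: [0.5, 3.0, 3.9]
opening: 0.168
grip_force: 30.0
```

Call:
{"method": "jog_arm", "body": {"motion": [[[7.2,0,-4.5],0],[[15,0,-7.8],0],[[23.3,0,-9.9],0],[[31.7,0,-10.7],0],[[40.2,0,-10.2],0]]}}

```text
t: 5.45
eef_pos: [531.6, -126.7, 267.2]
tcp_rot: [3.141, 0.005, 3.142]
ft_force: [4.8, 8.1, 8.2]
opening: 0.165
grip_force: 30.0
```

Call:
{"method": "jog_arm", "body": {"motion": [[[8.4,0,1.9],0],[[16.3,0,5.0],0],[[23.7,0,9.2],0],[[30.3,0,14.6],0],[[36,0,20.9],0]]}}

```text
t: 5.95
eef_pos: [493.8, -126.2, 246.5]
tcp_rot: [3.14, 0.001, -3.141]
ft_force: [-6.9, 11.1, 16.2]
opening: 0.166
grip_force: 30.0
```

Call:
{"method": "jog_arm", "body": {"motion": [[[0,0,0],0],[[0,0,0],0]]}}

```text
t: 6.15
eef_pos: [493.3, -126.1, 245.8]
tcp_rot: [3.14, -0.001, -3.141]
ft_force: [-8.3, 9.5, 13.7]
opening: 0.165
grip_force: 30.0
```

Call:
{"method": "jog_arm", "body": {"motion": [[[0,0,0],0],[[0,0,0],0],[[0,0,0],0],[[0,0,0],0]], "grip": 0.55}}

```text
t: 6.55
eef_pos: [494.4, -127.5, 244.8]
tcp_rot: [-3.142, 0.0, -3.142]
ft_force: [0.2, -0.1, -0.2]
opening: 0.427
grip_force: 0.0
```

Call:
{"method": "jog_arm", "body": {"motion": [[[0,0,-25],0],[[0,0,-60],0],[[0,0,-95],0],[[0,0,-95],0]]}}

```text
t: 6.95
eef_pos: [495.5, -127.8, 343.9]
tcp_rot: [-3.139, 0.006, -3.141]
ft_force: [0.3, -0.6, -0.0]
opening: 0.448
grip_force: 0.0
```

```bash
python3 - <<'E'
from h import *
t=read_camera("top");s=read_camera("scene");w=read_camera("wrist");S=[593.2,-42.4,-.005]
for n,p,f in (("top",t,proj),("scene",s,proj),("wrist",w,fish)):
  print(n,f(p,S2W(S,knob(1.75))),f(p,S2W(S,grip(.213))))
  for o in ("pawl_knob","crank_grip"):
    for r in cut_out(o,p)[:1]: print(o,r["p"],r["box"])
print(state()["eef_pos"])
cv2.imwrite("pics/w2.png",w["img"])
E
```

```text
top [334.44876146 192.7766336 ] [192.52134437  90.21060359]
crank_grip 0.83 [164.9, 82.9, 223.6, 100.8]
scene [221.28640229 171.73997951] [308.6992434  259.77886568]
pawl_knob 0.91 [206.3, 164.5, 226.6, 202.8]
crank_grip 0.9 [278.9, 247.2, 339.0, 275.0]
wrist [276.49622547 214.61027076] [477.28806097 350.79762738]
pawl_knob 0.6 [268.9, 197.9, 289.4, 269.1]
crank_grip 0.7 [235.7, 42.2, 448.9, 263.5]
[ 494.27970697 -127.3044872   339.25840188]
```

View pics/w2.png

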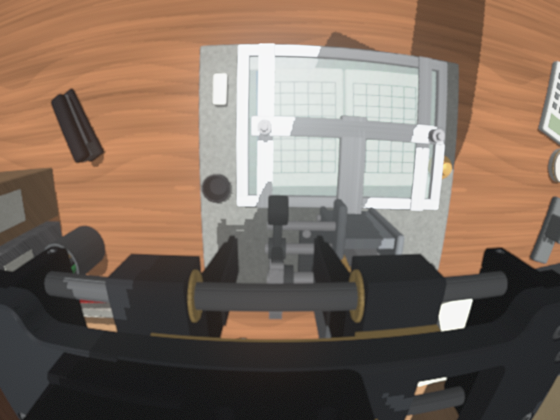

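Call:
{"method": "jog_arm", "body": {"motion": [[[-20,30,-20],0],[[-45,68,-20],0],[[-70,105,-20],0],[[-95,142,-20],0],[[-120,178,-20],0]], "grip": 0.35}}

```text
t: 7.9
eef_pos: [615.1, 52.5, 359.6]
tcp_rot: [3.142, -0.0, -3.141]
ft_force: [0.8, -0.5, -0.0]
opening: 0.649
grip_force: 0.0
```

Call:
{"method": "jog_arm", "body": {"motion": [[[-25,36,0],0.1],[[-45,65,0],0.22],[[-45,65,0],0.36],[[-45,65,0],0.5],[[-45,65,0],0.64]]}}

```text
t: 8.4
eef_pos: [659.4, 116.2, 359.1]
tcp_rot: [-3.141, -0.001, 2.497]
ft_force: [0.6, 0.8, 0.5]
opening: 0.649
grip_force: 0.0
```

Call:
{"method": "jog_arm", "body": {"motion": [[[0,0,0],0.14],[[0,0,0],0.28],[[0,0,0],0.42],[[0,0,0],0.56],[[0,0,0],0.7]]}}

```text
t: 8.9
eef_pos: [659.3, 115.7, 359.4]
tcp_rot: [-3.141, -0.0, 1.796]
ft_force: [-0.3, -0.3, -0.1]
opening: 0.653
grip_force: 0.0
```

Call:
{"method": "jog_arm", "body": {"motion": [[[0,0,0],0.12],[[0,0,0],0.231],[[0,0,0],0.231],[[0,0,0],0.231]]}}

```text
t: 9.3
eef_pos: [659.3, 115.7, 359.6]
tcp_rot: [-3.141, -0.0, 1.574]
ft_force: [-0.8, 0.2, 0.1]
opening: 0.652
grip_force: 0.0
```

```bash
python3 - <<'E'
from h import *
w=read_camera("wrist");S=[593.2,-42.4,-.005];st=state()
print(st["eef_pos"],st["tcp_rot"],st["opening"],fish(w,S2W(S,grip(.213))))
for r in cut_out("crank_grip",w)[:2]: print(r["p"],r["box"])
cv2.imwrite("pics/w3.png",w["img"])
E
```

```text
[659.32923561 115.70036265 359.68175245] [-3.14125681e+00 -5.62367710e-05  1.57377944e+00] 0.6483608634038279 [276.68434328 218.18545383]
0.88 [261.0, 171.8, 291.2, 273.1]
```

View pics/w3.png

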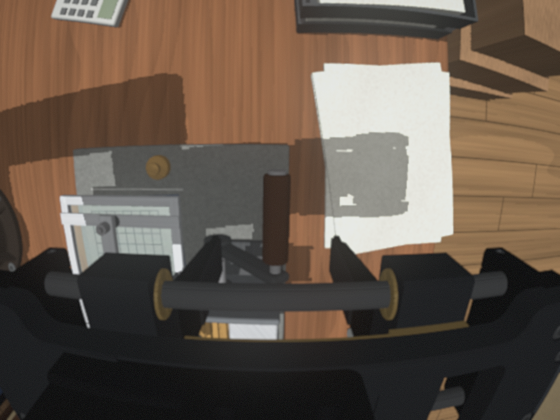

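The sleeve is at (277,218), centred between the fingers. I'll descend and grip it.

Call:
{"method": "jog_arm", "body": {"motion": [[[1,0,40],0],[[1,0,75],0],[[1,0,100],0],[[1,0,118],0],[[1,0,118],0]]}}

```text
t: 9.9
eef_pos: [658.5, 116.7, 239.3]
tcp_rot: [-3.137, 0.0, 1.572]
ft_force: [-0.5, -0.1, 0.1]
opening: 0.653
grip_force: 0.0
```

Call:
{"method": "jog_arm", "body": {"motion": [[[0,0,0],0],[[0,0,0],0],[[0,0,0],0],[[0,0,0],0],[[0,0,0],0]], "grip": 0.9}}

```text
t: 10.4
eef_pos: [659.4, 116.7, 242.4]
tcp_rot: [3.141, -0.0, 1.571]
ft_force: [-0.2, -0.3, -0.6]
opening: 0.283
grip_force: 0.0
```

Call:
{"method": "jog_arm", "body": {"motion": [[[0,0,0],0],[[0,0,0],0]]}}

```text
t: 10.6
eef_pos: [659.5, 116.7, 242.3]
tcp_rot: [3.141, -0.0, 1.571]
ft_force: [0.6, 1.1, 2.2]
opening: 0.241
grip_force: 30.0
```

```bash
python3 - <<'E'
from h import *
st=state();print({k:np.round(st[k],2) for k in ("eef_pos","ft_force","opening","tcp_rot")})
t=read_camera("top")
for r in cut_out("glass",t)[:1]: print(r["p"],r["box"])
x,y,z=st["eef_pos"]; print("theta",np.arctan2(x-594,z-6-160)-.5, np.hypot(x-594,z-166))
E
```

```text
{'eef_pos': array([659.5 , 116.74, 242.34]), 'ft_force': array([0.56, 1.07, 2.16]), 'opening': np.float64(0.24), 'tcp_rot': array([ 3.14, -0.  ,  1.57])}
0.86 [200.3, 186.5, 352.5, 300.0]
theta 0.20912028243630998 100.59026247764487
```

```bash
python3 - <<'E'
import numpy as np
R=100.4
p=lambda f:np.array([R*np.sin(f),-R*np.cos(f)])
f=.709;print("5x.05",[list((p(f-.05*k)-p(f)).round(1)) for k in range(1,6)]);f=.459
for c in range(14):
    print(c,"th end %.3f"%(f-.1-.5),[list((p(f-.02*k)-p(f)).round(1)) for k in range(1,6)]);f-=.1
E
```

```text
5x.05 [[np.float64(-3.9), np.float64(-3.2)], [np.float64(-7.9), np.float64(-6.1)], [np.float64(-12.1), np.float64(-8.9)], [np.float64(-16.4), np.float64(-11.5)], [np.float64(-20.9), np.float64(-13.8)]]
0 th end -0.141 [[np.float64(-1.8), np.float64(-0.9)], [np.float64(-3.6), np.float64(-1.7)], [np.float64(-5.5), np.float64(-2.5)], [np.float64(-7.3), np.float64(-3.3)], [np.float64(-9.2), np.float64(-4.0)]]
1 th end -0.241 [[np.float64(-1.9), np.float64(-0.7)], [np.float64(-3.8), np.float64(-1.3)], [np.float64(-5.7), np.float64(-1.9)], [np.float64(-7.6), np.float64(-2.5)], [np.float64(-9.6), np.float64(-3.1)]]
2 th end -0.341 [[np.float64(-1.9), np.float64(-0.5)], [np.float64(-3.9), np.float64(-1.0)], [np.float64(-5.9), np.float64(-1.4)], [np.float64(-7.8), np.float64(-1.7)], [np.float64(-9.8), np.float64(-2.1)]]
3 th end -0.441 [[np.float64(-2.0), np.float64(-0.3)], [np.float64(-4.0), np.float64(-0.6)], [np.float64(-6.0), np.float64(-0.8)], [np.float64(-8.0), np.float64(-1.0)], [np.float64(-10.0), np.float64(-1.1)]]
4 th end -0.541 [[np.float64(-2.0), np.float64(-0.1)], [np.float64(-4
[... 1261 characters left out ...]
np.float64(3.3)], [np.float64(-6.7), np.float64(4.4)], [np.float64(-8.3), np.float64(5.6)]]
11 th end -1.241 [[np.float64(-1.6), np.float64(1.2)], [np.float64(-3.2), np.float64(2.5)], [np.float64(-4.7), np.float64(3.7)], [np.float64(-6.2), np.float64(5.1)], [np.float64(-7.7), np.float64(6.4)]]
12 th end -1.341 [[np.float64(-1.5), np.float64(1.4)], [np.float64(-2.9), np.float64(2.8)], [np.float64(-4.3), np.float64(4.2)], [np.float64(-5.7), np.float64(5.7)], [np.float64(-7.1), np.float64(7.1)]]
13 th end -1.441 [[np.float64(-1.3), np.float64(1.5)], [np.float64(-2.6), np.float64(3.0)], [np.float64(-3.9), np.float64(4.6)], [np.float64(-5.1), np.float64(6.2)], [np.float64(-6.3), np.float64(7.8)]]
```

Call:
{"method": "jog_arm", "body": {"motion": [[[0,-3.9,3.2],0],[[0,-7.9,6.1],0],[[0,-12.1,8.9],0],[[0,-16.4,11.5],0],[[0,-20.9,13.8],0]]}}

```text
t: 11.2
eef_pos: [645.0, 117.0, 234.8]
tcp_rot: [3.119, -0.002, 1.57]
ft_force: [21.4, 1.8, 31.7]
opening: 0.245
grip_force: 30.0
```

Sign slip on tool z: I pushed the handle radially instead of along its arc. Nothing was exceeded, so I'll bring the command back onto the arc.

Call:
{"method": "jog_arm", "body": {"motion": [[[0,0,-10],0],[[0,0,-20],0],[[0,0,-27.6],0],[[0,0,-27.6],0],[[0,0,-27.6],0]]}}

```text
t: 11.7
eef_pos: [633.5, 117.0, 250.9]
tcp_rot: [-3.125, 0.001, 1.571]
ft_force: [-16.2, 1.5, -18.4]
opening: 0.247
grip_force: 30.0
```

```bash
cat >> h.py <<'E'
def crank():
    st=state();x,y,z=st["eef_pos"];dx,dz=x-594,z-166;f=np.arctan2(dx,dz);F=st["ft_force"]
    print("theta %.3f R %.1f Ft(resist) %.2f Fr %.2f"%(f-.5,np.hypot(dx,dz),F[0]*np.cos(f)-F[2]*np.sin(f),F[0]*np.sin(f)+F[2]*np.cos(f)),st["opening"],st["tcp_rot"].round(3))
E
python3 - <<'E'
from h import *
crank();t=read_camera("top");s=read_camera("scene")
for p in(t,s):
  for o in ("pawl_knob","crank_grip"):
    for r in cut_out(o,p)[:1]: print(o,r["p"],r["box"])
E
```

```text
theta -0.064 R 93.7 Ft(resist) -6.86 Fr -23.54 0.24738353294837168 [-3.125e+00  1.000e-03  1.571e+00]
pawl_knob 0.57 [324.0, 166.2, 339.3, 202.6]
crank_grip 0.58 [199.5, 95.8, 224.9, 109.4]
pawl_knob 0.88 [208.1, 165.7, 230.4, 204.3]
crank_grip 0.36 [140.8, 166.2, 372.0, 366.3]
```

Call:
{"method": "jog_arm", "body": {"motion": [[[0,0,0],0],[[0,0,0],0],[[0,0,0],0]], "grip": 0.55}}

```text
t: 12.3
eef_pos: [638.3, 116.7, 255.6]
tcp_rot: [-3.141, 0.0, 1.571]
ft_force: [0.8, -1.0, 0.3]
opening: 0.423
grip_force: 0.0
```

```bash
python3 - <<'E'
from h import *
crank();w=read_camera("wrist");s=read_camera("scene");S=[593.2,-42.4,-.005]
r=cut_out("crank_grip",w)[0];print(r["p"],r["box"])
m=r["region"]
for row in (185,200,215,230): x=np.nonzero(m[row])[0]; print(row,x.min() if len(x) else 0,x.max() if len(x) else 0)
for th in (-.15,-.1,-.06,-.02,.02,.06): print(th,fish(w,S2W(S,grip(th))).round(1),fish(w,S2W(S,np.add(grip(th),[0,40,0]))).round(1))
print(cut_out("crank_grip",s)[0]["box"])
cv2.imwrite("pics/w4.png",w["img"])
E
```

```text
theta -0.040 R 99.9 Ft(resist) 0.55 Fr 0.65 0.4225808732168433 [-3.141  0.     1.571]
0.72 [241.9, 205.9, 292.8, 337.3]
185 0 0
200 0 0
215 244 288
230 242 290
-0.15 [257.3 288.2] [256.1 213.1]
-0.1 [266.5 286.6] [266.1 212.1]
-0.06 [273.6 285.1] [273.8 211.2]
-0.02 [280.4 283.6] [281.2 210.3]
0.02 [287.  281.9] [288.3 209.3]
0.06 [293.2 280.1] [295.1 208.3]
[333.7, 239.3, 343.2, 256.3]
```

View pics/w4.png

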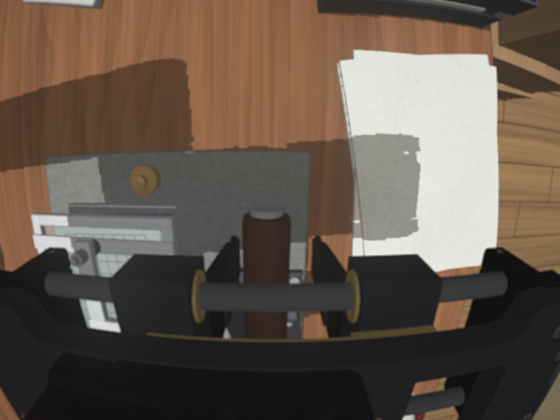

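The sleeve end shows at (267,213), which puts the shaft at about -0.095. I'll recentre and regrip.

Call:
{"method": "jog_arm", "body": {"motion": [[[0,-5,-2.3],0],[[0,-5,-2.3],0],[[0,-5,-2.3],0]]}}

```text
t: 12.8
eef_pos: [633.3, 116.7, 258.3]
tcp_rot: [3.141, -0.0, 1.571]
ft_force: [-0.1, -0.8, -0.1]
opening: 0.45
grip_force: 0.0
```

Call:
{"method": "jog_arm", "body": {"motion": [[[0,0,0],0],[[0,0,0],0],[[0,0,0],0],[[0,0,0],0],[[0,0,0],0]], "grip": 0.9}}

```text
t: 13.3
eef_pos: [633.4, 116.7, 258.0]
tcp_rot: [3.142, -0.0, 1.571]
ft_force: [-0.3, 0.8, 0.6]
opening: 0.246
grip_force: 30.0
```

```bash
python3 - <<'E'
from h import *
crank();print(state()["eef_pos"],state()["ft_force"])
E
python3 - <<'E'
import numpy as np
R=100.2
p=lambda f:np.array([R*np.sin(f),-R*np.cos(f)])
f=.405
for c in range(14):
    print(c,"th end %.3f"%(f-.1-.5),[(p(f-.02*k)-p(f)).round(1).tolist() for k in range(1,6)]);f-=.1
E
```

```text
theta -0.095 R 100.1 Ft(resist) -0.52 Fr 0.48 0.24597878649859412 [ 3.142 -0.     1.571]
[633.43481419 116.74099448 257.99031743] [-0.28461223  0.84023048  0.64887577]
0 th end -0.195 [[-1.8, -0.8], [-3.7, -1.5], [-5.6, -2.2], [-7.5, -2.9], [-9.4, -3.5]]
1 th end -0.295 [[-1.9, -0.6], [-3.8, -1.1], [-5.8, -1.6], [-7.7, -2.1], [-9.7, -2.5]]
2 th end -0.395 [[-2.0, -0.4], [-3.9, -0.7], [-5.9, -1.0], [-7.9, -1.3], [-9.9, -1.5]]
3 th end -0.495 [[-2.0, -0.2], [-4.0, -0.3], [-6.0, -0.5], [-8.0, -0.5], [-10.0, -0.6]]
4 th end -0.595 [[-2.0, 0.0], [-4.0, 0.1], [-6.0, 0.2], [-8.0, 0.3], [-10.0, 0.5]]
5 th end -0.695 [[-2.0, 0.2], [-4.0, 0.5], [-6.0, 0.7], [-7.9, 1.1], [-9.9, 1.4]]
6 th end -0.795 [[-2.0, 0.4], [-3.9, 0.9], [-5.9, 1.3], [-7.8, 1.9], [-9.7, 2.4]]
7 th end -0.895 [[-1.9, 0.6], [-3.8, 1.2], [-5.7, 1.9], [-7.6, 2.6], [-9.4, 3.4]]
8 th end -0.995 [[-1.8, 0.8], [-3.7, 1.6], [-5.5, 2.5], [-7.3, 3.4], [-9.0, 4.3]]
9 th end -1.095 [[-1.8, 1.0], [-3.5, 2.0], [-5.2, 3.0], [-6.9, 4.1], [-8.6, 5.2]]
10 th end -1.195 [[-1.6, 1.1], [-3.3, 2.3], [-4.9, 3.5], [-6.5, 4.8], [-8.0, 6.0]]
11 th end -1.295 [[-1.5, 1.3], [-3.0, 2.6], [-4.5, 4.0], [-5.9, 5.4], [-7.4, 6.8]]
12 th end -1.395 [[-1.4, 1.4], [-2.7, 2.9], [-4.1, 4.4], [-5.4, 5.9], [-6.6, 7.5]]
13 th end -1.495 [[-1.2, 1.6], [-2.4, 3.2], [-3.6, 4.8], [-4.8, 6.4], [-5.9, 8.1]]
```

Call:
{"method": "jog_arm", "body": {"motion": [[[0,-1.8,-0.8],0],[[0,-3.7,-1.5],0],[[0,-5.6,-2.2],0],[[0,-7.5,-2.9],0],[[0,-9.4,-3.5],0]]}}

```text
t: 13.8
eef_pos: [623.8, 116.9, 261.6]
tcp_rot: [3.142, -0.0, 1.571]
ft_force: [1.4, 0.7, -1.8]
opening: 0.243
grip_force: 30.0
```

```bash
python3 - <<'E'
from h import *
crank()
E
```

```text
theta -0.198 R 100.1 Ft(resist) 1.92 Fr -1.30 0.24331244215768152 [ 3.142 -0.     1.571]
```

Call:
{"method": "jog_arm", "body": {"motion": [[[0,-1.9,-0.6],0],[[0,-3.8,-1.1],0],[[0,-5.8,-1.6],0],[[0,-7.7,-2.1],0],[[0,-9.7,-2.5],0]]}}

```text
t: 14.3
eef_pos: [614.2, 116.9, 264.1]
tcp_rot: [3.141, -0.0, 1.571]
ft_force: [1.9, 3.4, -1.1]
opening: 0.247
grip_force: 30.0
```

Call:
{"method": "jog_arm", "body": {"motion": [[[0,-2.0,-0.4],0],[[0,-3.9,-0.7],0],[[0,-5.9,-1.0],0],[[0,-7.9,-1.3],0],[[0,-9.9,-1.5],0]]}}

```text
t: 14.8
eef_pos: [604.3, 117.1, 265.7]
tcp_rot: [3.141, -0.001, 1.571]
ft_force: [3.1, 6.4, -1.5]
opening: 0.248
grip_force: 30.0
```

Call:
{"method": "jog_arm", "body": {"motion": [[[0.5,-1.0,-0.1],0],[[1,-2.0,-0.2],0],[[1,-3.0,-0.2],0],[[1,-4.0,-0.3],0],[[1,-5.0,-0.4],0]]}}

```text
t: 15.3
eef_pos: [599.4, 117.4, 266.0]
tcp_rot: [3.141, 0.0, 1.571]
ft_force: [1.8, -2.1, -0.3]
opening: 0.247
grip_force: 30.0
```

Call:
{"method": "jog_arm", "body": {"motion": [[[0,-2.0,-0.1],0],[[0,-4.0,-0.1],0],[[0,-6.0,-0.1],0],[[0,-8.0,-0.1],0],[[0,-10.0,0],0]]}}

```text
t: 15.8
eef_pos: [590.2, 117.5, 266.1]
tcp_rot: [3.139, 0.0, 1.571]
ft_force: [7.2, -4.6, -1.0]
opening: 0.24
grip_force: 30.0
```

Call:
{"method": "jog_arm", "body": {"motion": [[[0,0,0],0],[[0,0,0],0],[[0,0,0],0]]}}

```text
t: 16.1
eef_pos: [590.0, 117.5, 266.1]
tcp_rot: [3.14, 0.0, 1.571]
ft_force: [5.2, -3.9, -0.1]
opening: 0.245
grip_force: 30.0
```

```bash
python3 - <<'E'
from h import *
crank();print(state()["ft_force"])
E
```

```text
theta -0.540 R 100.2 Ft(resist) 5.23 Fr -0.32 0.24452717709457078 [3.14  0.    1.571]
[ 5.24223275 -3.90609819 -0.10993828]
```

Call:
{"method": "jog_arm", "body": {"motion": [[[0,-1,0],0],[[0,-2,0.1],0],[[0,-3,0.2],0]]}}

```text
t: 16.4
eef_pos: [587.6, 117.6, 266.0]
tcp_rot: [3.138, 0.0, 1.571]
ft_force: [9.9, -4.1, -1.7]
opening: 0.245
grip_force: 30.0
```

Call:
{"method": "jog_arm", "body": {"motion": [[[0,0,0],0],[[0,0,0],0],[[0,0,0],0]]}}

```text
t: 16.7
eef_pos: [587.5, 117.5, 266.0]
tcp_rot: [3.138, 0.0, 1.571]
ft_force: [8.6, -3.7, -0.7]
opening: 0.246
grip_force: 30.0
```

```bash
python3 - <<'E'
from h import *
crank();print(state()["ft_force"],state()["eef_pos"])
E
```

```text
theta -0.565 R 100.2 Ft(resist) 8.57 Fr -1.28 0.246015924213054 [3.138 0.    1.571]
[ 8.63363684 -3.73045023 -0.72195042] [587.50526369 117.53324214 266.00426809]
```

Call:
{"method": "jog_arm", "body": {"motion": [[[0,0.5,0],0],[[0,0.5,0],0],[[0,0.5,0],0],[[0,0.5,0],0]], "grip": 0.4}}

```text
t: 17.1
eef_pos: [586.6, 117.9, 265.6]
tcp_rot: [-3.141, -0.0, 1.571]
ft_force: [-0.1, -0.4, -0.2]
opening: 0.522
grip_force: 0.0
```

Call:
{"method": "jog_arm", "body": {"motion": [[[0,0,-30],0],[[0,0,-65],0],[[0,0,-95],0],[[0,0,-95],0]]}}

```text
t: 17.5
eef_pos: [587.6, 118.0, 364.8]
tcp_rot: [3.135, -0.001, 1.571]
ft_force: [0.0, -0.2, -0.1]
opening: 0.603
grip_force: 0.0
```

```bash
python3 - <<'E'
from h import *
w=read_camera("wrist");s=read_camera("scene");S=[593.2,-42.4,-.005];st=state();print(st["eef_pos"],st["ft_force"])
r=cut_out("crank_grip",w)[0];print(r["p"],r["box"])
for th in (-.4,-.45,-.5,-.55,-.6): print(th,fish(w,S2W(S,grip(th))).round(1),proj(s,S2W(S,grip(th))).round(1))
print(cut_out("crank_grip",s)[0]["box"])
r=cut_out("pawl_knob",s)[0];print(r["p"],r["box"])
E
```

```text
[586.64737915 117.81134526 360.76539401] [-0.65320259  0.94002174 -0.58804689]
0.81 [262.8, 175.4, 293.7, 283.7]
-0.4 [295.9 227.1] [320.6 225.7]
-0.45 [289.8 227.3] [321.6 223.6]
-0.5 [283.7 227.3] [322.5 221.7]
-0.55 [277.5 227.3] [323.4 219.9]
-0.6 [271.4 227.1] [324.3 218.2]
[297.4, 207.8, 347.8, 231.5]
0.67 [206.7, 164.8, 224.3, 203.3]
```

Call:
{"method": "jog_arm", "body": {"motion": [[[-40,-15,0],-0.1],[[-85,-32,0],-0.22],[[-130,-49,0],-0.35],[[-175,-66,0],-0.48],[[-215,-81,0],-0.6]], "grip": 0.5}}

```text
t: 18.25
eef_pos: [504.7, -98.9, 359.8]
tcp_rot: [-3.141, -0.001, 2.176]
ft_force: [0.9, -0.3, 0.1]
opening: 0.499
grip_force: 0.0
```

Call:
{"method": "jog_arm", "body": {"motion": [[[0,0,0],-0.14],[[0,0,0],-0.28],[[0,0,0],-0.42],[[0,0,0],-0.56],[[0,0,0],-0.7]]}}

```text
t: 18.75
eef_pos: [505.7, -97.3, 359.7]
tcp_rot: [3.141, -0.002, 2.876]
ft_force: [0.1, 0.3, 0.7]
opening: 0.5
grip_force: 0.0
```

Call:
{"method": "jog_arm", "body": {"motion": [[[0,0,0],-0.14],[[0,0,0],-0.27],[[0,0,0],-0.27],[[0,0,0],-0.27]]}}

```text
t: 19.15
eef_pos: [505.8, -97.2, 360.1]
tcp_rot: [3.141, -0.001, 3.137]
ft_force: [-0.4, -0.1, -0.2]
opening: 0.499
grip_force: 0.0
```

```bash
python3 - <<'E'
from h import *
st=state();print(st["eef_pos"],st["tcp_rot"],st["opening"])
w=read_camera("wrist");s=read_camera("scene")
for r in cut_out("pawl_knob",w)[:2]: print(r["p"],r["box"])
S=[593.2,-42.4,-.005]
for a in (1.6,1.75): print(fish(w,S2W(S,knob(a))),S2W(S,knob(a)))
cv2.imwrite("pics/w5.png",w["img"])
E
```

```text
[505.79722738 -97.23772731 360.1107351 ] [ 3.14111533e+00 -1.04275357e-03  3.13695090e+00] 0.49898617370727444
0.55 [232.8, 178.5, 255.1, 246.7]
0.43 [183.3, 168.9, 211.4, 194.7]
[240.17723986 203.26653714] [ 497.76630446 -126.92389006  242.7386951 ]
[240.80070689 195.53082109] [ 492.5760371  -126.8979385   236.33592775]
```

View pics/w5.png

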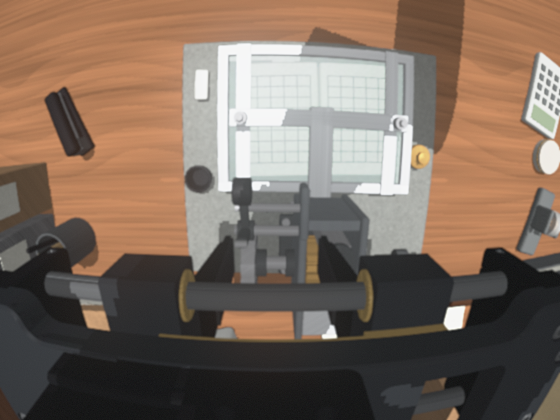

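The knob is at (242,192), so the pawl is resting at its stop. I'll go down to it and grip.

Call:
{"method": "jog_arm", "body": {"motion": [[[7,-15,15],0],[[13.2,-29.6,40],0],[[13.2,-29.6,75],0],[[13.2,-29.6,105],0],[[13.2,-29.6,117.5],0]]}}

```text
t: 19.8
eef_pos: [491.8, -126.7, 240.7]
tcp_rot: [3.14, -0.003, 3.139]
ft_force: [0.3, 0.5, 0.4]
opening: 0.501
grip_force: 0.0
```

Call:
{"method": "jog_arm", "body": {"motion": [[[0,0,0],0],[[0,0,0],0],[[0,0,0],0],[[0,0,0],0],[[0,0,0],0]], "grip": 0.9}}

```text
t: 20.3
eef_pos: [492.8, -125.9, 244.0]
tcp_rot: [3.14, 0.001, 3.14]
ft_force: [0.5, 4.1, 5.9]
opening: 0.165
grip_force: 30.0
```

```bash
python3 - <<'E'
import numpy as np
p=lambda a:55*np.array([-np.cos(a+np.pi/4),-np.sin(a+np.pi/4)])
A=[1.75,1.6,1.45,1.3,1.15,1.0,.87,.74,.61,.48,.35]
for i in (0,5): print([(p(a)-p(A[i])).round(1).tolist() for a in A[i+1:i+6]])
E
```

```text
[[-5.2, -6.4], [-11.3, -12.0], [-18.1, -16.5], [-25.6, -20.0], [-33.5, -22.4]]
[[-7.1, -1.1], [-14.2, -1.2], [-21.3, -0.4], [-28.2, 1.3], [-34.9, 3.9]]
```

Call:
{"method": "jog_arm", "body": {"motion": [[[-5.2,0,-6.4],0],[[-11.3,0,-12.0],0],[[-18.1,0,-16.5],0],[[-25.6,0,-20.0],0],[[-33.5,0,-22.4],0]]}}

```text
t: 20.8
eef_pos: [525.7, -126.3, 265.5]
tcp_rot: [3.14, -0.003, 3.141]
ft_force: [-4.3, 2.9, -6.8]
opening: 0.169
grip_force: 30.0
```

Call:
{"method": "jog_arm", "body": {"motion": [[[-7.1,0,-1.1],0],[[-14.2,0,-1.2],0],[[-21.3,0,-0.4],0],[[-28.2,0,1.3],0],[[-34.9,0,3.9],0]]}}

```text
t: 21.3
eef_pos: [561.9, -126.8, 262.8]
tcp_rot: [-3.141, 0.002, 3.141]
ft_force: [-1.5, 2.2, 6.8]
opening: 0.161
grip_force: 30.0
```

Call:
{"method": "jog_arm", "body": {"motion": [[[0,0,0],0],[[0,0,0],0]]}}

```text
t: 21.5
eef_pos: [562.1, -126.8, 262.7]
tcp_rot: [-3.141, 0.003, 3.141]
ft_force: [-0.4, 3.5, 6.1]
opening: 0.162
grip_force: 30.0
```

Call:
{"method": "jog_arm", "body": {"motion": [[[0,0,0],0],[[0,0,0],0],[[0,0,0],0],[[0,0,0],0]], "grip": 0.5}}

```text
t: 21.9
eef_pos: [561.1, -127.1, 261.7]
tcp_rot: [-3.142, 0.0, 3.141]
ft_force: [-0.2, -0.1, -0.3]
opening: 0.442
grip_force: 0.0
```

Call:
{"method": "jog_arm", "body": {"motion": [[[0,0,-25],0],[[0,0,-60],0],[[0,0,-95],0],[[30,0,-95],0],[[60,0,-95],0]]}}

```text
t: 22.4
eef_pos: [500.6, -126.9, 357.2]
tcp_rot: [-3.141, 0.001, 3.141]
ft_force: [-0.2, -0.4, -0.4]
opening: 0.496
grip_force: 0.0
```

```bash
python3 - <<'E'
from h import *
st=state();print(st["eef_pos"],st["ft_force"])
w=read_camera("wrist");s=read_camera("scene");S=[593.2,-42.4,-.005]
for p in (w,s):
  for r in cut_out("pawl_knob",p)[:2]: print(r["p"],r["box"])
for a in (0,.17,.35): print(a,fish(w,S2W(S,knob(a))),proj(s,S2W(S,knob(a))))
print(cut_out("crank_grip",s)[0]["box"])
a=w["img"][100:340,150:430];b=s["img"][120:360,140:420]
cv2.imwrite("pics/w6.png",cv2.resize(np.hstack([a,b]),(800,343)))
E
```

```text
[ 500.63406119 -126.94693992  357.17395998] [-0.17976593 -0.43058215 -0.4344324 ]
0.57 [267.0, 226.3, 286.0, 283.6]
0.67 [194.4, 182.8, 217.3, 211.4]
0 [275.48019912 293.83793089] [199.10935738 192.21217064]
0.17 [275.51727353 290.28787639] [200.71236424 187.32702984]
0.35 [275.56331983 284.49578681] [202.76568624 182.52810165]
[295.0, 207.9, 353.3, 232.1]
```

View pics/w6.png

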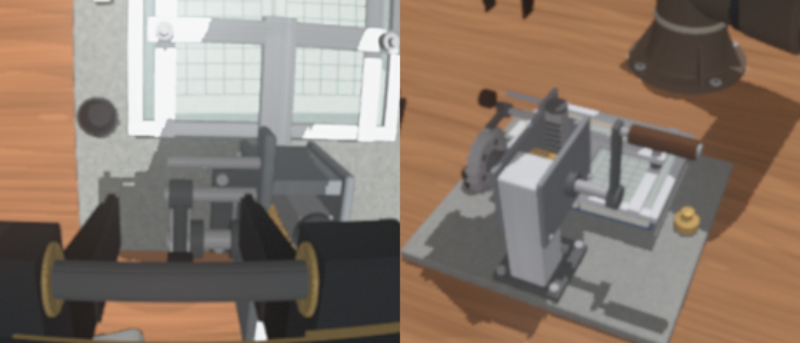

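The pawl is back on the wheel: the knob at (202,189) in the scene view puts it near 0.13 rad. The crank hasn't moved and the arm is clear, so I'll hand in.

```bash
python3 -c "
from h import *
print(job_done())"
```

```text
the job is handed in; nothing more can be done
None
```

I handed the job in at about 23 s, but no verdict came back. The glass presses the book with roughly 25 N by crank force (an estimate, not a direct reading), the pawl is back on the wheel at about 0.13 rad, and the arm is clear; my one slip was briefly pushing the crank handle sideways with about 38 N before I corrected it.

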